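Slide a lamp board under the probe bridge and press the test pins onto it

TASK

Without gripping or lifting anything, push the blue board carrier by its rear edge, keeping off the white socket on its board, along the tester's lane, flat on the plate, under the low bridge until it is fully home against the end stop. Only then press the red cap all the way down with the fingertips, so that the test pins bear on the board, and finish while still holding it down. Leave the loupe, the stamp and the tweezers where they are.

Things in the scene. Friction and masses are not known exactly. Their poses are not given: they have to be found in the camera images.
- tester: probe tester, fixed to the worktop: grey base plate 255 x 140 x 12 mm with a lane, a dark grey bridge over it and a red-capped press head on the bridge. Origin on the worktop (plate's underside) on the lane's centre line; +x along the lane in the loading direction, z up. Plate from x=-180 (open loading end) to +75 mm; its top, on which the carrier slides, is 12 mm above the worktop
- bridge_front (a point): middle of the lower front edge of the bridge, at x=-3 mm of the tester, 13 mm above the plate (25 mm above the worktop). The bridge spans x=-3 to +47 mm, its top is 25 mm above the plate; two guide shafts of the press head stand on it at x=+22, y=+-43 mm, to 54 mm above the plate
- end_stop (a point): middle of the end stop's face that the carrier's front edge must meet, at x=+50 mm of the tester, on the plate's top. Black guide rails 7 mm high leave a lane 99 mm wide from x=-30 mm on to the stop; from x=-58 to -30 mm the lane's mouth flares out by about 10 mm on each side
- carrier: blue plate 94 mm long (x), 96 wide (y), 8 thick, 0.2 to 0.4 kg, slides easily, with a violet lamp board on it; loose on the tester's plate before the lane's mouth. Origin: centre of its underside; its +x edge, corners chamfered 8 mm, goes in first. Lamps 11 mm above its underside; a white socket on the board's rear, to 23 mm, stays outside. Fully home: origin at x=+3 mm of the tester
- board_socket: small white socket fixed on the carrier's board, 13 x 34 mm and 13 mm high, its foot 10 mm above the carrier's underside; delicate, not to be touched; origin under its middle, 29 mm behind the carrier's origin and 12 mm to its +y side
- carrier_tail (a point): middle of the carrier's rear edge (the edge to push), at half the plate's thickness: 47 mm behind the carrier's origin, 4 mm above its underside. Fully home it is at x=-44 mm of the tester, 41 mm in front of the bridge
- press_head (a joint): travel of the press head, m: 0 up (where its springs keep it), 0.009 fully down on its stop. It moves straight down and rises again when let go. It takes about 2 N to start and about 10 N to hold it fully down on a carrier that is home. The pins meet the board at 0.006
- press_top (a point): middle of the flat top of the red press cap (32 mm across, flat part 24 mm), 72 mm above the worktop and at x=+22 mm, y=0 of the tester when up; moves down with the head
- probe_pins: brass spring pins under the press head, two rows of five; origin in the middle, at the height of the pins' tips, 16 mm above the plate when the head is up; they spring back up to 4 mm into the head
- loupe: black eye loupe, 41 mm across, 30 mm high, standing beyond the tester's end-stop end; origin under its centre
- qc_stamp: inspection stamp with a wooden grip on a red foot, 26 x 26 x 55 mm, standing beside the tester on the robot's side; origin under its centre
- tweezers: black tweezers lying on the worktop along the tester's far side, 125 mm long (own y), 16 mm wide, 9 mm high; origin under their middle
Not all that is in view belongs to the job. There is more than one size of the carrier; the job needs the larger.

How it is judged:
By the outcome, as a careful person would: the job done as asked, in the order asked, and still so for the second after the job is handed in, while the arm keeps its last pose, push and grip.
It also fails if it takes over 48 s, if anything falls off the work surface, if the arm or the gripper's body presses on something with over 40 N, if the wrist force passes 120 N, or if a joint passes its speed limit or range.

ROBOT

A 6-joint arm with a two-finger parallel gripper is mounted at the origin on a cart in front of the work surface, level with it; the furniture and walls round the work are solid. World frame = base frame: x ahead of the robot, y to its left, z up, the work surface at z = 0. Lengths are in m, angles in rad, forces in N, time in s.
With the tool pointing down it reaches from about 0.2 to 0.875 m from the base axis. Payload 3.4 kg.
Tool frame: the origin (TCP) lies midway between the tips of the shut fingers; the grasp point (between the pads) lies 19 mm behind it (r.grip_depth is the distance from the TCP to the grasp point, in m); z points along the fingers, y is the line along which they close (so a half turn about z gives the same grasp; the last joint's range is limited). The gripper opens to 94 mm and grips with 3 to 60 N. Pads are 16 mm wide; open, the fingers measure 119 mm over their backs; the gripper's body (75 mm by 177 mm) begins 78 mm behind the grasp point.
Start: joints at [1.213, 0.276, 1.505, -0, 1.361, -0.121], TCP at [0.135, 0.559, 0.205] pointing down, gripper open.
Joint ranges: [-2.89, 2.89], [-0.75, 2.08], [0.22, 2.7], [-1.18, 4.32], [0.11, 2.71], [-2.7, 2.7]. Speed limits (rad/s): [2.57, 2.57, 3.14, 3.14, 3.14, 3.14].

INTERFACE

Orientations are given as a unit quaternion [x, y, z, w].
In Python, from bench import r gives the robot as it stands.
- The arm moves only by the tool apply_moves, never from a script. Its arguments are lists of equal length, an entry for each row: "delta_pos": the shift along the tool's x, y, z in m, a list of three; "delta_rot": the turn, a rotation vector about the tool's x, y, z in rad, a list of three; "jaw": the gripper command: -1 is fully open, 1 is shut, values between are in proportion. A call has 1 to 12 rows; each row shifts and turns the commanded pose from where the row before left it, along the tool's axes as they then stand; what a row does not reach is not made up. A row lasts 1/8 s, in which the tool goes at most 62.5 mm and 10.7 degrees, less where a joint would pass 70% of its speed; a pose out of reach is approached as far as the arm can. A call is refused whole if a number of a shift passes 0.0625 or a number of a turn 0.188, either way. A call with a gripper value outside its range is refused whole. The fingers move at their own pace and stop on an object; the grip force is fixed at half the most. Time passes only in rows, so rows that do not move let the fingers close. It gives the time, the measured TCP pose, the force, the opening and the grip force at its end, in the units of the state.
- r.sense(): the state, without advancing time (a new reading comes with each control period).
- r.capture(name): name is "side" or "top" or "wrist"; returns a dict with "image" (480x640x3 uint8, red, green, blue), "fx", "fy", "cx", "cy" (pixels), "R" (3x3) and "t" (3): a world point X has camera coordinates R X + t. Camera axes: x right, y down, z forward; pixel columns grow to the right and rows downward; lengths in m; the calibration is good to about 2 mm. A picture is of the moment at which its call begins. There is no depth.
- r.close_job(): hands the job in; it is judged then, once.
Trained networks look in the newest picture that a camera, given by its name, has taken for a name from the list of things; names that differ only in an ending like _2 or _b are one class to them, and where a whole thing is asked for, a point or a joint stands for the part that bears it (a point fixed in the world has none). Each returns a list of dicts, best first, with "confidence" (0 to 1); they miss things now and then, are a little off and sometimes report something else, mostly with a low value. They report only what shows in the picture. A call takes as long as a camera call. They do not tell look-alikes from the thing itself.
- r.look_for(camera, thing): "rect" ([left, top, right, bottom] in pixels, round what is visible of it).
The state is a dict: "time": time; "qpos": joint angles; "qvel": joint speeds; "tau": joint torques, N m; "eef_pos": TCP position; "eef_rot": TCP orientation; "wrist_force": force on the tool from outside, world axes, zero at the start; "torque": the same for the moment, N m; "gripper_width": finger opening in m; "grasp_force": force on a finger pad.
Only numpy, scipy, OpenCV 4.12 (cv2) and the standard library are available. Lean on these libraries where they do the work, as an engineer would, in place of code of your own. Each camera call takes 0.05 s, during which the arm holds its last target. There are 200 camera calls.

## Working session

There is one attempt and no reset: what is moved stays moved. The work goes in short steps, Python scripts to look and compute and a tool call to move; the robot and the scene stay as the last step left them, time stands still between calls to the robot, and variables do not carry over. Pictures are saved under pics/ and viewed, at most 10 in all, crops included, and the job is handed in when it is done.

Besides the shell and the picture viewer there is one more tool, called after "Call:" as name(argument=value, ...) on one line, values as JSON. apply_moves: Moves the arm, as the interface text tells. Its arguments: {"type":"object","properties":{"delta_pos":{"type":"array","items":{"type":"array","items":{"type":"number"}}},"delta_rot":{"type":"array","items":{"type":"array","items":{"type":"number"}}},"jaw":{"type":"array","items":{"type":"number"}}},"required":["delta_pos","delta_rot","jaw"]}

```bash
mkdir -p pics; ls; cat > h.py <<'E'
from bench import r
import cv2, numpy as np
def cap(n,f):
    c=r.capture(n); cv2.imwrite(f'pics/{f}.png',cv2.cvtColor(c['image'],cv2.COLOR_RGB2BGR)); return c
def back(c,u,v,z):
    d=np.array(c['R']).T@np.array([(u-c['cx'])/c['fx'],(v-c['cy'])/c['fy'],1]); o=-np.array(c['R']).T@np.array(c['t'])
    return o+d*(z-o[2])/d[2]
def proj(c,X):
    p=np.array(c['R'])@np.array(X)+np.array(c['t']); return c['fx']*p[0]/p[2]+c['cx'],c['fy']*p[1]/p[2]+c['cy']
E
python3 - <<'E'
from h import *
for n in('top','side'):
    c=cap(n,n+'1')
    print(n,-np.array(c['R']).T@np.array(c['t']),c['fx'])
    for t in('tester','carrier','board_socket','press_top','loupe','qc_stamp','tweezers'):
        print(t,[(np.round(d['rect']),round(d['confidence'],2)) for d in r.look_for(n,t)][:3])
s=r.sense();print(s['time'],s['eef_pos'],s['eef_rot'],s['gripper_width'])
E
```

```text
pics
top [ 0.48484739 -0.27894486  0.93813695] 438.1629680465128
tester [(array([244., 206., 370., 280.]), 0.87), (array([312., 220., 361., 267.]), 0.68)]
carrier [(array([312., 218., 362., 266.]), 0.7), (array([397., 200., 442., 244.]), 0.65)]
board_socket []
press_top [(array([257., 222., 278., 274.]), 0.71)]
loupe [(array([220., 238., 239., 260.]), 0.65), (array([257., 220., 277., 276.]), 0.62)]
qc_stamp [(array([315., 220., 360., 266.]), 0.68), (array([324., 282., 338., 297.]), 0.52)]
tweezers []
side [0.16148237 0.24464409 0.65484171] 545.4848141833701
tester [(array([262., 214., 422., 348.]), 0.81)]
carrier [(array([373., 169., 418., 206.]), 0.81), (array([334., 216., 403., 272.]), 0.65), (array([266., 212., 422., 349.]), 0.43)]
board_socket [(array([372., 228., 392., 236.]), 0.47), (array([391., 176., 405., 183.]), 0.47)]
press_top [(array([282., 263., 359., 311.]), 0.91)]
loupe [(array([275., 323., 298., 358.]), 0.85)]
qc_stamp [(array([405., 259., 424., 289.]), 0.78)]
tweezers [(array([291., 226., 318., 262.]), 0.72)]
0.8 [0.13489396 0.55899538 0.20552901] [ 1.18124747e-01  9.92998760e-01  8.08813167e-05 -4.72574274e-08] 0.09425130163338397
```

View pics/top1.png

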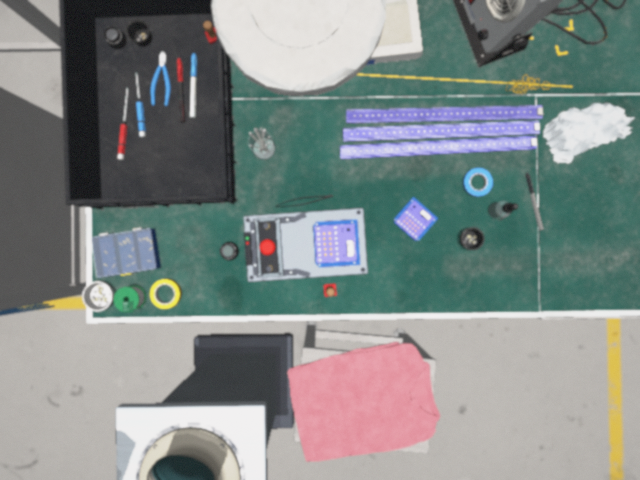

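View pics/side1.png

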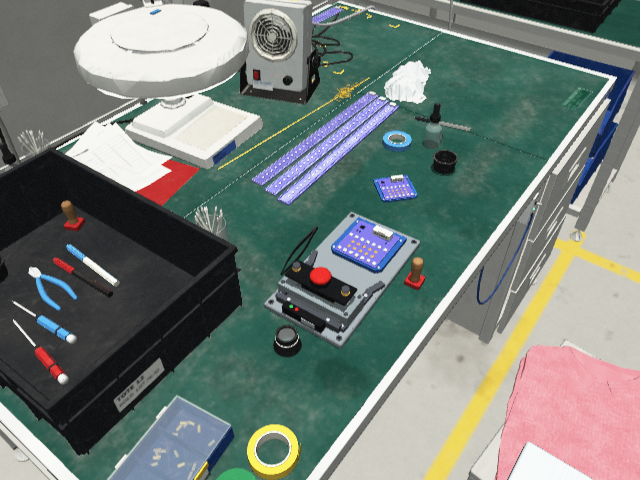

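The top view shows the tester at about (306,244), with the loading end to the right. Two things could be the carrier: the board on the plate at (337,243), which is larger, and a smaller board on the worktop at (416,218). I choose the one on the plate, and will check it in a close crop.

```bash
python3 - <<'E'
from h import *
c=cap('top','t2'); im=cv2.imread('pics/t2.png')[195:305,210:370]
cv2.imwrite('pics/t2c.png',cv2.resize(im,None,fx=5,fy=5,interpolation=cv2.INTER_CUBIC))
for u,v,z in((337,243,.02),(416,218,.01),(268,247,.072),(230,250,.02),(331,290,.02),(245,281,.012),(366,272,.012),(366,209,.012)): print(u,v,back(c,u,v,z).round(4))
E
```

```text
337 243 [ 0.4935 -0.3175  0.02  ]
416 218 [ 0.5445 -0.4861  0.01  ]
268 247 [ 0.4868 -0.1789  0.072 ]
230 250 [ 0.4817 -0.0932  0.02  ]
331 290 [ 0.3953 -0.3037  0.02  ]
245 281 [ 0.4158 -0.1226  0.012 ]
366 272 [ 0.4316 -0.3783  0.012 ]
366 209 [ 0.5647 -0.3802  0.012 ]
```

View pics/t2c.png

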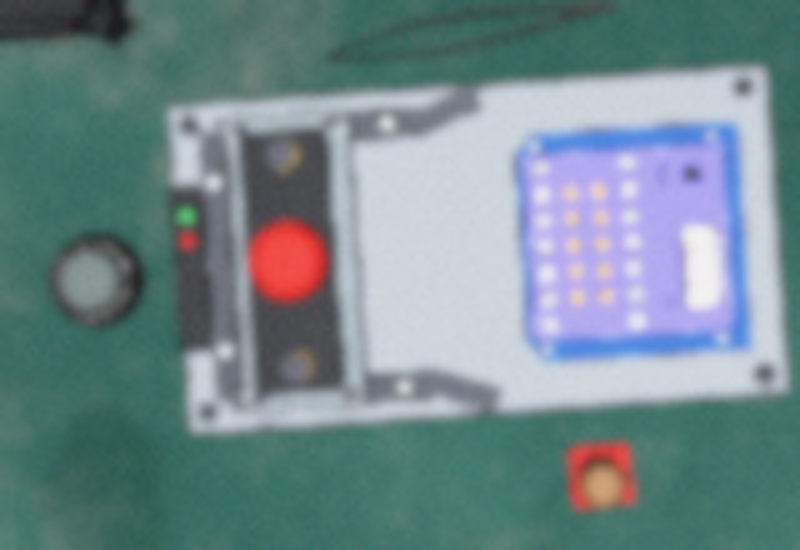

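The crop confirms the large carrier on the plate, with the socket at crop (702,268) on its rear, robot-side (+y) half. The stamp is at (600,477) and the loupe at (95,280). Next I fit the tester and carrier poses.

```bash
cat >> h.py <<'E'
def fit(model,pts):
    model=np.array(model,float);pts=np.array(pts)[:,:2]
    mc=model.mean(0);pc=pts.mean(0);a=model-mc;b=pts-pc
    th=np.arctan2((a[:,0]*b[:,1]-a[:,1]*b[:,0]).sum(),(a*b).sum())
    R=np.array([[np.cos(th),-np.sin(th)],[np.sin(th),np.cos(th)]])
    o=pc-R@mc; return o,th,R,np.linalg.norm(a@R.T-b,axis=1)
E
python3 - <<'E'
from h import *
c=r.capture('top')
f=lambda u,v,z:back(c,210+(u+.5)/5-.5,195+(v+.5)/5-.5,z)
o,th,R,e=fit([[.075,-.07],[-.18,-.07],[-.18,.07],[.075,.07]],[f(*p,.012) for p in((168,105),(768,67),(787,393),(192,432))])
print('tester',o,np.degrees(th),e)
print('press',R.T@(f(288,261,.072)[:2]-o))
o2,t2,R2,e2=fit([[-.047,-.048],[-.047,.048],[.047,.04],[.047,-.04]],[f(*p,.020) for p in((736,126),(749,348),(529,345),(518,150))])
print('carrier',o2,np.degrees(t2),e2,'in tester',R.T@(o2-o))
s=r.sense();from scipy.spatial.transform import Rotation as Ro
M=Ro.from_quat(s['eef_rot']).as_matrix();print(M.round(3))
W=c=r.capture('wrist');Rw=np.array(W['R']);print('cam in tool',M.T@(-Rw.T@np.array(W['t'])-s['eef_pos']), (Rw@M).round(2),W['fx'])
E
```

```text
tester [ 0.48868597 -0.19853657] 92.98632940622767 [0.00070697 0.00109904 0.00173583 0.00182552]
press [0.02127809 0.0003249 ]
carrier [ 0.49345052 -0.31586353] 92.27285008916135 [0.00205508 0.00144126 0.00142253 0.00142965] in tester [-0.11741586  0.00135438]
[[-0.972  0.235  0.   ]
 [ 0.235  0.972  0.   ]
 [-0.     0.    -1.   ]]
cam in tool [ 6.93341223e-02  1.65115311e-04 -1.77880052e-01] [[-0.    1.    0.  ]
 [-0.97 -0.   -0.24]
 [-0.24 -0.    0.97]] 416.3535774414638
```

Call:
apply_moves(delta_pos=[[0,0,0],[0,0,0],[0,0,0],[0,0,0],[0,0,0],[0,0,0],[0,0,0],[0,0,0]], delta_rot=[[0,0,0.16],[0,0,0.16],[0,0,0.16],[0,0,0.16],[0,0,0.16],[0,0,0.16],[0,0,0.16],[0,0,0.16]], jaw=[-0.28,-0.28,-0.28,-0.28,-0.28,-0.28,-0.28,-0.28])

```text
time: 1.95
eef_pos: [0.1349, 0.559, 0.2055]
eef_rot: [0.69, 0.724, 0.0, -0.0]
wrist_force: [0.0, -0.1, 0.0]
gripper_width: 0.0605
grasp_force: 0.0
```

Call:
apply_moves(delta_pos=[[-0.048,0.0157,0],[-0.048,0.0157,0],[-0.048,0.0157,0],[-0.048,0.0157,0],[-0.048,0.0157,0],[-0.048,0.0157,0],[-0.048,0.0157,0],[-0.048,0.0157,0],[-0.048,0.0157,0],[-0.048,0.0157,0]], delta_rot=[[0,0,0],[0,0,0],[0,0,0],[0,0,0],[0,0,0],[0,0,0],[0,0,0],[0,0,0],[0,0,0],[0,0,0]], jaw=[-0.28,-0.28,-0.28,-0.28,-0.28,-0.28,-0.28,-0.28,-0.28,-0.28])

```text
time: 3.2
eef_pos: [0.3181, 0.0867, 0.2058]
eef_rot: [0.688, 0.726, 0.001, 0.0]
wrist_force: [1.1, 0.6, 0.3]
gripper_width: 0.06
grasp_force: 0.0
```

Call:
apply_moves(delta_pos=[[-0.048,0.0155,0],[-0.048,0.0155,0],[-0.048,0.0155,0],[-0.048,0.0155,0],[-0.048,0.0155,0],[-0.048,0.0155,0],[-0.048,0.0155,0],[-0.048,0.0155,0],[-0.048,0.0155,0],[-0.048,0.0155,0],[0,0,0]], delta_rot=[[0,0,0],[0,0,0],[0,0,0],[0,0,0],[0,0,0],[0,0,0],[0,0,0],[0,0,0],[0,0,0],[0,0,0],[0,0,0]], jaw=[-0.28,-0.28,-0.28,-0.28,-0.28,-0.28,-0.28,-0.28,-0.28,-0.28,-0.28])

```text
time: 4.58
eef_pos: [0.499, -0.3861, 0.2041]
eef_rot: [0.689, 0.725, -0.0, 0.0]
wrist_force: [-0.7, -0.2, -0.5]
gripper_width: 0.0601
grasp_force: 0.0
```

```bash
python3 - <<'E'
from h import *
c=cap('wrist','w1'); s=r.sense(); print(s['eef_pos'],s['eef_rot'],s['qpos'])
import pickle; c.pop('image'); pickle.dump(c,open('w1.pkl','wb'))
E
```

```text
[ 0.49819955 -0.38377007  0.20441278] [ 6.88335777e-01  7.25391708e-01  1.48434615e-04 -8.40822411e-04] [-7.67134080e-01  3.58849072e-01  1.38409697e+00  2.87674853e-04
  1.40033056e+00 -8.19594138e-01]
```

View pics/w1.png

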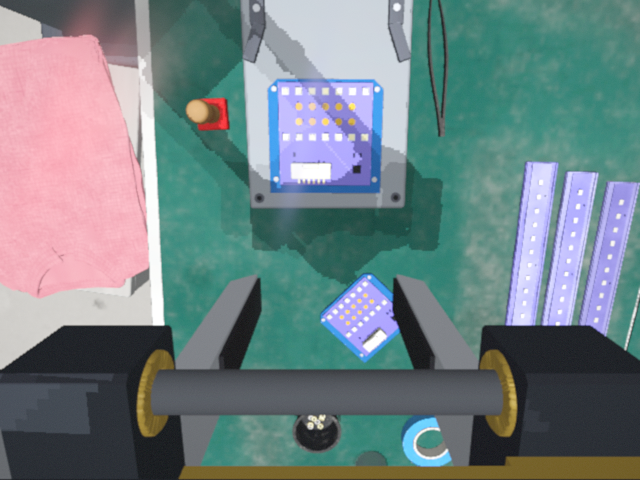

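The wrist view shows the carrier at columns 270–382, rows 80–192, with the plate's loading edge at row 207. The small look-alike lies clear at (362,315).

```bash
python3 - <<'E'
from h import *
import pickle; c=pickle.load(open('w1.pkl','rb')); im=cv2.imread('pics/w1.png')
hsv=cv2.cvtColor(im,cv2.COLOR_BGR2HSV)
m=cv2.inRange(hsv,(95,70,60),(140,255,255)); m[:60]=0;m[200:]=0;m[:,:255]=0;m[:,400:]=0
m=cv2.morphologyEx(m,cv2.MORPH_OPEN,np.ones((3,3)))
b=cv2.boxPoints(cv2.minAreaRect(cv2.findNonZero(m)));print(b)
P=np.array([back(c,u,v,.02) for u,v in b]);ctr=P.mean(0)
print('ctr',ctr, [np.linalg.norm(P[i]-P[(i+1)%4]) for i in range(4)])
for i in range(4):
    d=P[(i+1)%4]-P[i];print(np.degrees(np.arctan2(d[1],d[0])))
o=np.array([.48869,-.19854]);th=np.radians(92.99);R=np.array([[np.cos(th),-np.sin(th)],[np.sin(th),np.cos(th)]])
print('carrier in tester(top est)',R.T@(ctr[:2]-o))
for u,v in((249,207),(405,207),(249,100),(409,100)): print('plate',R.T@(back(c,u,v,.012)[:2]-o))
for u,v in((268,8),(386,8),(268,0),(386,0),(264,25),(393,25)): print('rail',R.T@(back(c,u,v,.019)[:2]-o))
E
```

```text
[[267.99997 191.99997]
 [267.99997  78.99999]
 [382.99997  79.     ]
 [382.99997 191.99997]]
ctr [ 0.49497151 -0.31700747  0.02      ] [np.float64(0.09253884707705573), np.float64(0.09395631195266227), np.float64(0.09250936707015868), np.float64(0.10015690547690773)]
90.95485209958967
2.8982712872852963
-85.20470562862522
-177.08631000531219
carrier in tester(top est) [-1.18633850e-01 -9.34955346e-05]
plate [-0.17931282  0.06876035]
plate [-0.17949402 -0.0713331 ]
plate [-0.08796256  0.06450175]
plate [-0.08817253 -0.07066143]
rail [-0.01958384  0.04505468]
rail [-0.01974702 -0.04799853]
rail [-0.01390157  0.04485277]
rail [-0.0140656  -0.04780952]
rail [-0.03181384  0.04867325]
rail [-0.0319902  -0.05397394]
```

Call:
apply_moves(delta_pos=[[0,0,0.04],[0,0,0.04],[0,0,0.04],[0,0,0.03],[0,0,0.015],[0,0,0],[0,0,0],[0,0,0]], delta_rot=[[0,0,0],[0,0,0],[0,0,0],[0,0,0],[0,0,0],[0,0,0],[0,0,0],[0,0,0]], jaw=[-0.28,-0.28,-0.28,-0.28,-0.28,-0.28,-0.28,-0.28])

```text
time: 5.62
eef_pos: [0.499, -0.3834, 0.0419]
eef_rot: [0.688, 0.726, 0.0, 0.001]
wrist_force: [0.2, 0.7, -0.4]
gripper_width: 0.0606
grasp_force: 0.0
```

```bash
cat >> h.py <<'E'
from scipy.spatial.transform import Rotation as Ro
TO=np.array([.48869,-.19854]);TH=np.radians(92.99);TR=np.array([[np.cos(TH),-np.sin(TH)],[np.sin(TH),np.cos(TH)]])
def st():
    s=r.sense();M=Ro.from_quat(s['eef_rot']).as_matrix()
    print('t',s['time'],'tester xy',TR.T@(np.array(s['eef_pos'])[:2]-TO),'z',s['eef_pos'][2],'head',np.degrees(np.arctan2(M[1,0],M[0,0])),'toolz',M[:,2].round(4),'F',np.round(s['wrist_force'],2),'w',s['gripper_width'])
E
python3 -c "
from h import *
st()"
```

```text
t 5.625 tester xy [-0.18514522 -0.00067736] z 0.041890410399196346 head 93.09619353693155 toolz [ 0.002  -0.0017 -1.    ] F [ 0.22  0.7  -0.35] w 0.06055073760416041
```

Call:
apply_moves(delta_pos=[[0,0,0.012],[0,0,0.011],[0,0,0.004],[0,0,0],[0,0,0]], delta_rot=[[0,0,0],[0,0,0],[0,0,0],[0,0,0],[0,0,0]], jaw=[-0.28,-0.28,-0.28,-0.28,-0.28])

```text
time: 6.25
eef_pos: [0.4983, -0.3828, 0.0133]
eef_rot: [0.688, 0.726, 0.0, -0.0]
wrist_force: [-0.2, -0.8, 0.3]
gripper_width: 0.0601
grasp_force: 0.0
```

Call:
apply_moves(delta_pos=[[0.005,0,0],[0.005,0,0],[0.005,0,0],[0.005,0,0],[0.005,0,0],[0.005,0,0],[0.005,0,0],[0.005,0,0]], delta_rot=[[0,0,0],[0,0,0],[0,0,0],[0,0,0],[0,0,0],[0,0,0],[0,0,0],[0,0,0]], jaw=[-0.28,-0.28,-0.28,-0.28,-0.28,-0.28,-0.28,-0.28])

```text
time: 7.25
eef_pos: [0.4962, -0.3426, 0.0135]
eef_rot: [0.688, 0.726, 0.0, 0.0]
wrist_force: [0.2, -0.3, -0.2]
gripper_width: 0.0601
grasp_force: 0.4
```

```bash
python3 - <<'E'
from h import *
st(); c=cap('wrist','w2')
E
```

```text
t 7.25 tester xy [-1.44231761e-01  5.53886804e-05] z 0.0135194137296245 head 93.09282457113481 toolz [ 2.e-04 -1.e-04 -1.e+00] F [ 0.23 -0.29 -0.2 ] w 0.06013180698668943
```

View pics/w2.png

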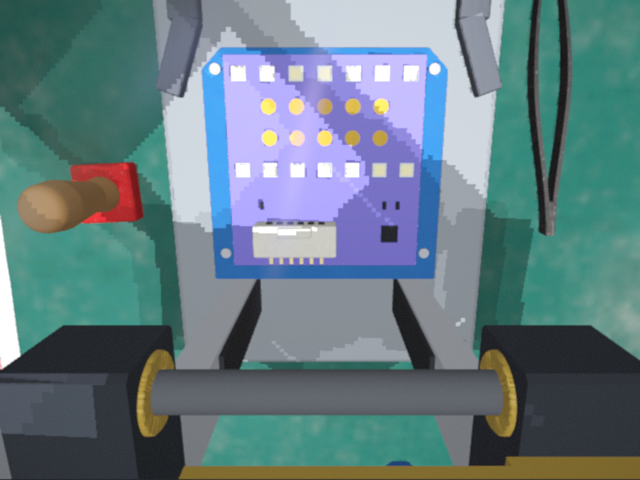

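The carrier is square on the fingers: rear edge at row 278, centred at column 325 and level with the lane's mouth (195–456). I keep pushing.

Call:
apply_moves(delta_pos=[[0.007,0,-0.001],[0.007,0,0],[0.007,0,0],[0.007,0,0],[0.007,0,0],[0.007,0,0],[0.007,0,0],[0.007,0,0],[0.007,0,0],[0.007,0,0],[0.007,0,0],[0.005,0,0]], delta_rot=[[0,0,0],[0,0,0],[0,0,0],[0,0,0],[0,0,0],[0,0,0],[0,0,0],[0,0,0],[0,0,0],[0,0,0],[0,0,0],[0,0,0]], jaw=[-0.28,-0.28,-0.28,-0.28,-0.28,-0.28,-0.28,-0.28,-0.28,-0.28,-0.28,-0.28])

```text
time: 8.8
eef_pos: [0.4916, -0.2604, 0.0144]
eef_rot: [0.688, 0.726, 0.0, -0.0]
wrist_force: [-0.1, -1.3, -0.5]
gripper_width: 0.0601
grasp_force: 0.4
```

```bash
python3 - <<'E'
from h import *
st()
E
```

```text
t 8.8 tester xy [-0.0619279   0.00031792] z 0.014415585384101294 head 93.10584203100095 toolz [-1.e-04  2.e-04 -1.e+00] F [-0.05 -1.32 -0.54] w 0.06011558922109981
```

Now slow rows until the force rises at the stop.

Call:
apply_moves(delta_pos=[[0.002,0,0],[0.002,0,0],[0.002,0,0],[0.0015,0,0],[0.001,0,0],[0,0,0]], delta_rot=[[0,0,0],[0,0,0],[0,0,0],[0,0,0],[0,0,0],[0,0,0]], jaw=[-0.28,-0.28,-0.28,-0.28,-0.28,-0.28])

```text
time: 9.55
eef_pos: [0.4912, -0.2525, 0.0144]
eef_rot: [0.688, 0.726, 0.0, 0.0]
wrist_force: [0.1, -1.0, 0.2]
gripper_width: 0.0601
grasp_force: 0.4
```

Call:
apply_moves(delta_pos=[[0.001,0,0],[0.001,0,0],[0,0,0]], delta_rot=[[0,0,0],[0,0,0],[0,0,0]], jaw=[-0.28,-0.28,-0.28])

```text
time: 9.93
eef_pos: [0.4914, -0.2523, 0.0147]
eef_rot: [0.687, 0.726, -0.001, 0.001]
wrist_force: [-1.3, -5.5, -1.3]
gripper_width: 0.0599
grasp_force: 2.8
```

Call:
apply_moves(delta_pos=[[0.001,0,0],[0.001,0,0],[0,0,0],[0,0,0]], delta_rot=[[0,0,0],[0,0,0],[0,0,0],[0,0,0]], jaw=[-0.28,-0.28,-0.28,-0.28])

```text
time: 10.42
eef_pos: [0.4915, -0.2522, 0.015]
eef_rot: [0.687, 0.727, -0.002, 0.003]
wrist_force: [-0.8, -9.8, -0.4]
gripper_width: 0.0604
grasp_force: 4.7
```

```bash
python3 - <<'E'
from h import *
st(); c=cap('wrist','w3'); import pickle; c.pop('image'); pickle.dump(c,open('w3.pkl','wb'))
E
```

```text
t 10.425 tester xy [-5.37230165e-02  9.48840029e-06] z 0.014988573284608005 head 93.21063902226328 toolz [ 0.0012 -0.0065 -1.    ] F [-0.8  -9.78 -0.44] w 0.06040639689572714
```

View pics/w3.png

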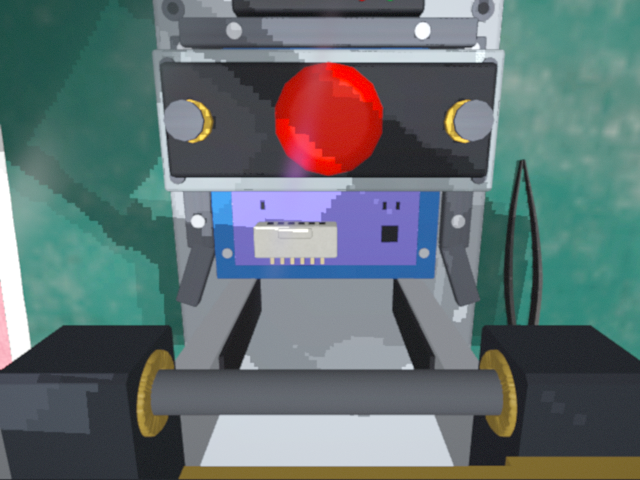

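The carrier's rear edge is at row 278, the bridge's front edge at row 190 and the cap's centre at (329,119). I check these distances for "home".

```bash
python3 - <<'E'
from h import *
import pickle; c=pickle.load(open('w3.pkl','rb'))
f=lambda u,v,z:TR.T@(back(c,u,v,z)[:2]-TO)
t=f(326,278,.020);print('tail',t,'bridge',f(329,190,.037)-t,'rel (want .041)')
im=cv2.imread('pics/w3.png');m=cv2.inRange(cv2.cvtColor(im,cv2.COLOR_BGR2HSV),(0,180,120),(8,255,255))
m[:60]=0;m[180:]=0;(u,v),rad=cv2.minEnclosingCircle(cv2.findNonZero(m));print(u,v,rad)
for z in(.069,.072):print('cap',f(u,v,z),f(u,v,z)-t,'(want .066)',np.linalg.norm(f(u+rad,v,z)-f(u,v,z)))
print('kink',f(197,240,.019)-t,f(459,240,.019)-t,'ends',f(190,304,.019)-t,f(465,304,.019)-t)
E
```

```text
tail [-0.04382085 -0.00024924] bridge [ 0.04080001 -0.00101854] rel (want .041)
329.0 118.56944274902344 56.466087341308594
cap [ 0.02153842 -0.0009598 ] [ 0.06535927 -0.00071056] (want .066) 0.016074909266179865
cap [ 0.02143729 -0.00094227] [ 0.06525813 -0.00069303] (want .066) 0.01568423145053333
kink [0.01673469 0.05551157] [ 0.01709268 -0.05712983] ends [-0.01284706  0.0608355 ] [-0.0124556  -0.06224981]
```

It's home: the tail sits 40.8 mm in front of the bridge against 41 nominal, and a firm 10 N push doesn't move it. I back off, rise and shut the fingers.

Call:
apply_moves(delta_pos=[[-0.004,0,0],[-0.006,0,0],[-0.01,0,0],[-0.01,0,0],[0,0,-0.03],[0,0,-0.03],[0,0,-0.03],[0,0,0],[0,0,0],[0,0,0]], delta_rot=[[0,0,0],[0,0,0],[0,0,0],[0,0,0],[0,0,0],[0,0,0],[0,0,0],[0,0,0],[0,0,0],[0,0,0]], jaw=[-0.28,-0.28,-0.28,-0.28,-0.28,-0.28,0,1,1,1])

```text
time: 11.72
eef_pos: [0.4917, -0.2779, 0.1029]
eef_rot: [0.688, 0.726, -0.0, -0.001]
wrist_force: [0.1, -0.0, -0.9]
gripper_width: 0.0237
grasp_force: 0.0
```

```bash
python3 - <<'E'
from h import *
st(); c=cap('wrist','w4')
f=lambda u,v,z:TR.T@(back(c,u,v,z)[:2]-TO)
im=cv2.imread('pics/w4.png');m=cv2.inRange(cv2.cvtColor(im,cv2.COLOR_BGR2HSV),(0,180,120),(8,255,255))
m=cv2.morphologyEx(m,cv2.MORPH_OPEN,np.ones((7,7)))
n,l,s,ce=cv2.connectedComponentsWithStats(m)
for i in range(1,n): print(s[i],ce[i],f(*ce[i],.072))
E
```

```text
t 11.725 tester xy [-0.07938464  0.0011054 ] z 0.1029030583293547 head 93.08813841070983 toolz [-0.0023  0.0019 -1.    ] F [ 0.11 -0.01 -0.89] w 0.023669892405132575
[ 298   38   64   66 2505] [335.01357285  66.32934132] [ 0.02254454 -0.00319374]
```

View pics/w4.png

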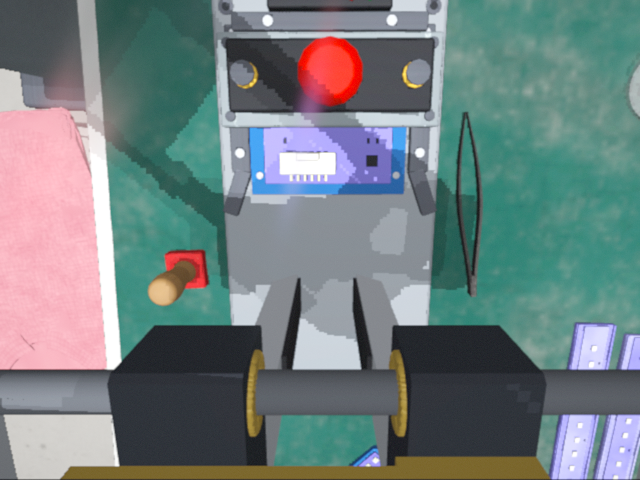

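The carrier stays home and the cap is at (330,71). I move over the cap with the fingers shut.

Call:
apply_moves(delta_pos=[[0.02,0.001,0],[0.025,0,0],[0.025,0,0],[0.02,0,0],[0.01,0,0],[0,0,0],[0,0,0],[0,0,0]], delta_rot=[[0,0,0],[0,0,0],[0,0,0],[0,0,0],[0,0,0],[0,0,0],[0,0,0],[0,0,0]], jaw=[1,1,1,1,1,1,1,1])

```text
time: 12.78
eef_pos: [0.4884, -0.1792, 0.1044]
eef_rot: [0.688, 0.726, -0.0, 0.0]
wrist_force: [0.3, 0.7, -0.8]
gripper_width: 0.0006
grasp_force: 0.0
```

```bash
python3 - <<'E'
from h import *
st()
E
```

```text
t 12.775 tester xy [ 0.01928592 -0.00072097] z 0.10441745637969489 head 93.04779239383413 toolz [ 2.e-04 -2.e-04 -1.e+00] F [ 0.28  0.69 -0.77] w 0.0006456677167303217
```

Call:
apply_moves(delta_pos=[[0.0015,0,0.012],[0,0,0.012],[0,0,0.005],[0,0,0.002],[0,0,0.002],[0,0,0.002],[0,0,0]], delta_rot=[[0,0,0],[0,0,0],[0,0,0],[0,0,0],[0,0,0],[0,0,0],[0,0,0]], jaw=[1,1,1,1,1,1,1])

```text
time: 13.65
eef_pos: [0.4881, -0.177, 0.0697]
eef_rot: [0.688, 0.726, 0.0, 0.0]
wrist_force: [-1.3, -0.2, 2.2]
gripper_width: 0.0005
grasp_force: 1.2
```

Call:
apply_moves(delta_pos=[[0,0,0.0015],[0,0,0.0015],[0,0,0.0015],[0,0,0.0015],[0,0,0]], delta_rot=[[0,0,0],[0,0,0],[0,0,0],[0,0,0],[0,0,0]], jaw=[1,1,1,1,1])

```text
time: 14.28
eef_pos: [0.4881, -0.177, 0.064]
eef_rot: [0.688, 0.726, 0.0, 0.0]
wrist_force: [-2.0, 1.0, 8.2]
gripper_width: 0.0003
grasp_force: 4.0
```

Call:
apply_moves(delta_pos=[[0,0,0.001],[0,0,0.001],[0,0,0.001],[0,0,0],[0,0,0]], delta_rot=[[0,0,0],[0,0,0],[0,0,0],[0,0,0],[0,0,0]], jaw=[1,1,1,1,1])

```text
time: 14.9
eef_pos: [0.4882, -0.1771, 0.063]
eef_rot: [0.688, 0.726, 0.0, 0.001]
wrist_force: [-5.4, 2.5, 20.9]
gripper_width: 0.0001
grasp_force: 10.5
```

Call:
apply_moves(delta_pos=[[0,0,0.001],[0,0,0],[0,0,0]], delta_rot=[[0,0,0],[0,0,0],[0,0,0]], jaw=[1,1,1])

```text
time: 15.28
eef_pos: [0.4882, -0.1771, 0.0629]
eef_rot: [0.688, 0.726, 0.0, 0.001]
wrist_force: [-7.8, 3.1, 26.0]
gripper_width: 0.0006
grasp_force: 13.5
```

The head is on its stop: z stalls at 0.0629 under 26 N. One last check that the carrier is still home.

```bash
python3 - <<'E'
from h import *
c=cap('side','s2'); st()
im=cv2.imread('pics/s2.png')[190:370,240:450]
cv2.imwrite('pics/s2c.png',cv2.resize(im,None,fx=3.3,fy=3.3,interpolation=cv2.INTER_CUBIC))
for y in(-.048,.048):
    p=TO+TR@np.array([-.044,y]);q=proj(c,[*p,.020]);print('expected tail corner in crop',(np.array(q)-[240,190])*3.3)
E
```

```text
t 15.325 tester xy [ 0.02145275 -0.0006471 ] z 0.06294195258395165 head 93.10889274045566 toolz [ 1.4e-03 -9.0e-04 -1.0e+00] F [-7.32  3.29 26.89] w 0.0004077034763962534
expected tail corner in crop [253.98470499 224.17091558]
expected tail corner in crop [423.23268213 305.31746207]
```

View pics/s2c.png

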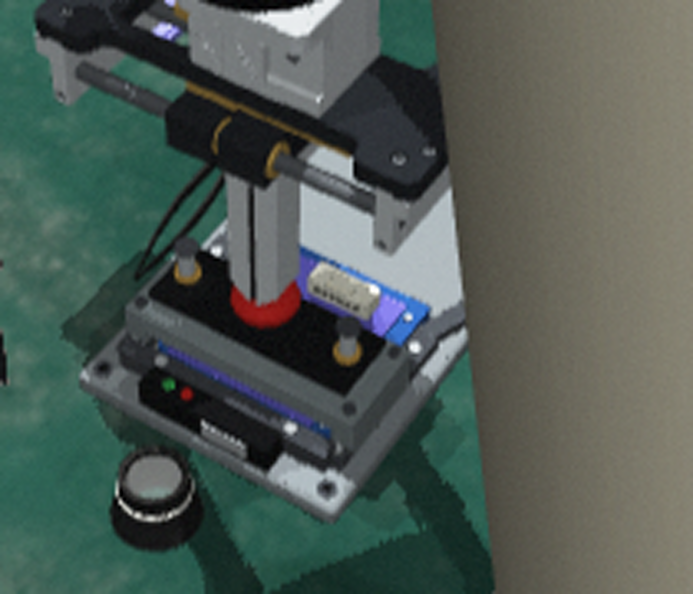

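The fingertips sit central on the red cap at crop (265,300). The carrier's rear corner is at about (428,308), against an expected (423,305), and the loupe is undisturbed. I hand in while holding the cap down.

```bash
python3 -c "
from bench import r
print(r.close_job())"
```

```text
the job is handed in; nothing more can be done
None
```

The job is handed in: the larger blue carrier is home against the end stop to within measuring error, and the red cap was fully down under about 26 N and still held, at 15.3 s of the 48 s allowed.

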